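# Lock a T-foot stud into the shaker's slot

### The job

Take the blue stud out of the white stand and put its T-shaped foot down into the slot of the shaker's deck that has two red marks, at the marks, until its flange rests on the deck. Then give it a quarter turn, either way, so that the foot lies across the slot and is caught under its lips, and let go. Leave the yellow and pink studs in the stand.

Things in the scene. Friction and masses are not known exactly. Their poses are not given: they have to be found in the camera images.
- blue_stud (a point): Loose blue stud, 73 mm high, 0.08-0.16 kg; point half-way up its axis, z up. Heights from here, mm: steel foot -36.5 to -26.5, a bar 46 long (x) by 16 (y); stem 16 across; flange 54 across, -15.5 to -9.5; grip bar up to +36.5, 40 long (x), 14 thick (y), parallel to the foot: pinch along y about 16 above this point. Stands in a pocket of the white stand; lift it 25 mm or more to clear.
- slot_mark (a point): Point mid-width of the shaker's marked slot (the one nearer the robot), at deck top, between two red strips. y along the slot, x across it, z up. Slot 26 mm wide, lips 6 thick; channel below 60 wide, 24 deep: with the flange on the deck the foot is 5 below the lips, free to turn. Fixed on the deck: a grey stud already locked in the other slot, 120 along +x; tube rack 37 high, 100 or more along +y.
- yellow_stud (a point): Bystander: same stud with a yellow grip, in another pocket; same point and axes. The fixed white stand is a block 250 x 75 x 30 mm with three pockets 54 x 24 mm, 24 deep, 80 apart in a row along the studs' x; the studs' flanges rest on it. Which stud is in which pocket varies.
- pink_stud (a point): Bystander: same stud with a pink grip, in another pocket of the stand; same point and axes.
There are look-alikes about, which are no part of the job. What is meant by the part that bears blue_stud is not green or turquoise, and is the smaller of those in its own colour.

How it is judged (in metres and radians):
On the way:
1. the blue stud's foot is down in the marked slot near the marks, lying along the slot (angle between the x axis of blue_stud and the y axis of slot_mark, either way round below 0.35 rad and horizontal distance between blue_stud and slot_mark below 0.04 m and z of blue_stud in the frame of slot_mark below 0.021 m), for 0.1 s.
At the end, for the whole second after the job is handed in: The blue stud stands upright (within 7 degrees) in the marked slot within 20 mm of the marked point, flange resting on the deck (within 3.5 mm), its foot across the slot within 17 degrees, released; the yellow and pink studs are within 20 mm of where they started (angle between the x axis of blue_stud and the x axis of slot_mark, either way round below 0.3 rad and horizontal distance between blue_stud and slot_mark below 0.02 m and z of blue_stud in the frame of slot_mark between 0.011 and 0.019 m and angle between blue_stud's own z axis and vertical below 0.12 rad and distance of each of yellow_stud, pink_stud from where it was at the start of the episode below 0.02 m); the robot touches nothing.
It fails at once if the yellow or pink stud is moved by more than 30 mm (distance of any of yellow_stud, pink_stud from where it was at the start of the episode above 0.03 m).
It also fails if it takes over 35 s, if anything falls off the work surface, if the arm or the gripper's body presses on something with over 40 N, if the wrist force passes 120 N, or if a joint passes its speed limit or range.

### The arm

A 6-joint arm with a two-finger parallel gripper is mounted at the origin on the work surface. World frame = base frame: x ahead of the robot, y to its left, z up, the work surface at z = 0. Lengths are in mm, angles in rad, forces in N, time in s.
With the tool pointing down it reaches from about 275 to 750 mm from the base axis. Payload 10.2 kg.
Tool frame: the origin (TCP) lies midway between the tips of the shut fingers; the grasp point (between the pads) lies 19 mm behind it (ctrl.pinch_z is the distance from the TCP to the grasp point, in mm); x points along the fingers, z is the direction in which the jaws open and shut, and the axes are right-handed (so a half turn about x gives the same grasp; the last joint's range is limited). The gripper opens to 85 mm and grips with 20 to 120 N. Pads are 22 mm wide; open, the fingers measure 114 mm over their backs; the gripper's body (76 mm by 85 mm) begins 54 mm behind the grasp point. The pads swing forward as they close: fully open they stand 13 mm farther back than shut.
Start: joints at [0.932, 0.313, 1.498, -0, 1.331, -0.223], TCP at [212.072, 480.267, 231.294] pointing down, gripper open.
Joint ranges: [-2.94, 2.94], [-0.97, 2.17], [0.19, 2.56], [-1.23, 4.37], [0.02, 3.11], [-2.88, 2.88]. Speed limits (rad/s): [2.39, 2.39, 3.01, 3.14, 3.14, 3.14].

### API

Orientations are given as a unit quaternion [w, x, y, z].
In Python, from rig import ctrl, capture, workorder, nets gives the robot as it stands. The module is installed in compiled form; this text tells all that it offers.
- The arm moves only by the tool send_rows, never from a script. Its argument "rows" is text: rows parted by semicolons, each of 5 numbers parted by spaces: the opening, from 0 (shut) to 1 (fully open), then the shift along the tool's x, y, z in cm, then the turn about the tool's x in units of 5 degrees (1.0 is 5 degrees). In form: grip x y z yaw; .... A call has 1 to 12 rows; each row is the pose to reach, as a shift and turn from the pose commanded when the call began, along the tool's axes at that moment; what a row does not reach only later rows make up. A row lasts 1/10 s, in which the tool goes at most 50 mm and 8.59 degrees, less where a joint would pass 70% of its speed; a pose out of reach is approached as far as the arm can. A call with a gripper value outside its range is refused whole. The fingers move at their own pace and stop on an object; "grip_force" is the grip in N (left out, the last holds). Time passes only in rows, so rows that repeat a pose let the fingers close. It gives the time, the measured TCP pose, the force and the opening at its end, in the units of the state.
- ctrl.sense(): the state, without advancing time (a new reading comes with each control period).
- capture(name): name is "scene" or "top"; returns a dict with "pixels" (420x560x3 uint8, red, green, blue), "intrinsics" (3x3 intrinsics, pixels), "dist" ([k1, k2, p1, p2, k3] as OpenCV has them; the pictures are not rectified), "view" (4x4, takes a point from world to camera coordinates). Camera axes: x right, y down, z forward; pixel columns grow to the right and rows downward; lengths in mm; the calibration is good to about 2 mm. A picture is of the moment at which its call begins. There is no depth.
- workorder.finish_job(): hands the job in, once; it reports no verdict.
Trained networks look in a picture, given as the dict that the camera call returned (one of the last four; its "shot" number tells which), for a name from the list of things; names that differ only in an ending like _2 or _b are one class to them, and where a whole thing is asked for, a point or a joint stands for the part that bears it (a point fixed in the world has none). Each returns a list of dicts, best first, with "confidence" (0 to 1); they miss things now and then, are a little off and sometimes report something else, mostly with a low value. They report only what shows in the picture. A call takes as long as a camera call. They do not tell look-alikes from the thing itself.
- nets.boxes_of(picture, target): "location" ([x, y, z] in mm, in world coordinates, good to about 4 mm: the middle of the surface that is visible of it).
- nets.spot_point(picture, target): "location" ([x, y, z] in mm, in world coordinates, good to about 4 mm: a listed point, or the origin of a listed thing).
The state is a dict: "time_s": time; "joints": joint angles; "dq": joint speeds; "tau": joint torques, N m; "eef_pos": TCP position; "ee_rot": TCP orientation; "force": force on the tool from outside, world axes, zero at the start; "wrist_torque": the same for the moment, N m; "grip_width": opening from 0.0 (shut) to 1.0 (fully open).
Only numpy, scipy, OpenCV 4.12 (cv2) and the standard library are available. Lean on these libraries where they do the work, as an engineer would, in place of code of your own. Each camera call takes 0.05 s, during which the arm holds its last target.

## Working session

There is one attempt and no reset: what is moved stays moved. The work goes in short steps, Python scripts to look and compute and a tool call to move; the robot and the scene stay as the last step left them, time stands still between calls to the robot, and variables do not carry over. Pictures are saved under pics/ and viewed, and the job is handed in when it is done.

Besides the shell and the picture viewer there is one more tool, called as name(argument=value, ...), one argument or row to a line, values as JSON. send_rows: Moves the arm, as the interface text tells. Its arguments: {"type":"object","properties":{"rows":{"type":"string"},"grip_force":{"type":"number"}},"required":["rows"]}

```bash
mkdir -p pics
cat > h.py <<'E'
import numpy as np, cv2
from rig import ctrl, capture, workorder, nets
def save(p,n,crop=None,s=1):
    im=p["pixels"][:,:,::-1].copy()
    if crop: x0,y0,x1,y1=crop; im=im[y0:y1,x0:x1]
    if s!=1: im=cv2.resize(im,None,fx=s,fy=s,interpolation=cv2.INTER_CUBIC)
    cv2.imwrite("pics/"+n,im)
def proj(p,w):
    V=np.array(p["view"]);r,_=cv2.Rodrigues(V[:3,:3])
    q,_=cv2.projectPoints(np.array(w,float).reshape(-1,1,3),r,V[:3,3],np.array(p["intrinsics"]),np.array(p["dist"],float));return q.reshape(-1,2)
def back(p,uv,z):
    V=np.array(p["view"]);n=cv2.undistortPoints(np.array(uv,float).reshape(-1,1,2),np.array(p["intrinsics"]),np.array(p["dist"],float)).reshape(-1,2)
    R=V[:3,:3];c=-R.T@V[:3,3];d=np.c_[n,np.ones(len(n))]@R
    return c+d*((z-c[2])/d[:,2])[:,None]
E
python3 - <<'E'
from h import *
s=ctrl.sense();print(s["time_s"],s["eef_pos"],s["ee_rot"],ctrl.pinch_z)
for c in("scene","top"):
    p=capture(c);save(p,c+"0.png")
    for t in("blue_stud","yellow_stud","pink_stud","slot_mark"):
        for f in(nets.spot_point,nets.boxes_of):
            try:
                for d in f(p,t): print(c,t,f.__name__,np.round(d["location"]),round(d["confidence"],2),np.round(proj(p,d["location"])[0]))
            except Exception as e: print(c,t,e)
E
```

```text
0.0 [211.91884244 480.062101   230.74529449] [ 0.59201635 -0.38620991  0.59283652  0.38588004] 18.700000000000003
scene blue_stud call [ 641. -186.   51.] 0.91 [195. 255.]
scene blue_stud call [526. -49.  40.] 0.89 [295. 234.]
scene blue_stud call [ 398. -178.   48.] 0.88 [260. 165.]
scene blue_stud call [ 522. -157.   43.] 0.73 [242. 213.]
scene blue_stud call [ 531. -153.   48.] 0.97 [242. 216.]
scene blue_stud call [534. -48.  28.] 0.75 [293. 242.]
scene blue_stud call [ 652. -174.   57.] 0.64 [197. 261.]
scene blue_stud call [ 410. -171.   50.] 0.58 [260. 169.]
scene yellow_stud call [ 532. -317.   42.] 0.82 [167. 192.]
scene yellow_stud call [ 542. -314.   43.] 0.67 [165. 196.]
scene pink_stud call [ 524. -234.   44.] 0.57 [205. 201.]
scene pink_stud call [ 532. -230.   51.] 0.73 [205. 202.]
scene slot_mark call [529. 148.  94.] 0.48 [412. 256.]
scene slot_mark call [546. 146.  91.] 0.53 [408. 265.]
top blue_stud call [522. -50.  34.] 0.96 [268. 212.]
top blue_stud call [ 394. -175.   52.] 0.87 [345. 289.]
top blue_stud call [ 519. -154.   46.] 0.69 [331. 213.]
top blue_stud call [ 642. -185.   48.] 0.6 [347. 141.]
top blue_stud call [ 522. -239.   41.] 0.6 [381. 211.]
top blue_stud call [ 637. -185.   34.] 0.82 [347. 146.]
top blue_stud call [517. -50.  25.] 0.79 [268. 216.]
top blue_stud call [ 395. -175.   36.] 0.71 [344. 288.]
top blue_stud call [ 516. -155.   37.] 0.68 [331. 215.]
top yellow_stud call [ 531. -313.   47.] 0.76 [425. 205.]
top yellow_stud call [ 524. -308.   35.] 0.85 [421. 210.]
top yellow_stud call [ 514. -154.   35.] 0.19 [330. 217.]
top pink_stud call [ 520. -237.   45.] 0.56 [380. 212.]
top pink_stud call [ 517. -235.   37.] 0.94 [378. 214.]
top slot_mark call [525. 154.  88.] 0.74 [139. 205.]
top slot_mark call [508. 155.  86.] 0.66 [138. 216.]
```

View pics/scene0.png

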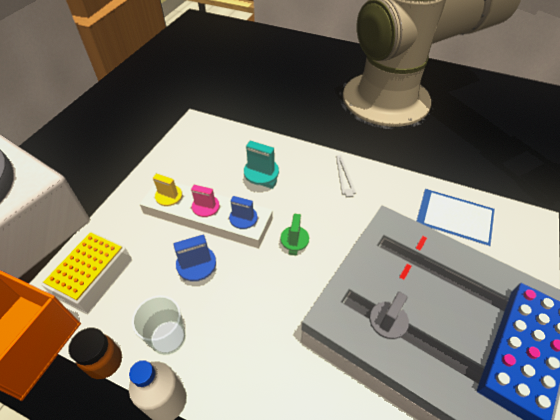

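View pics/top0.png

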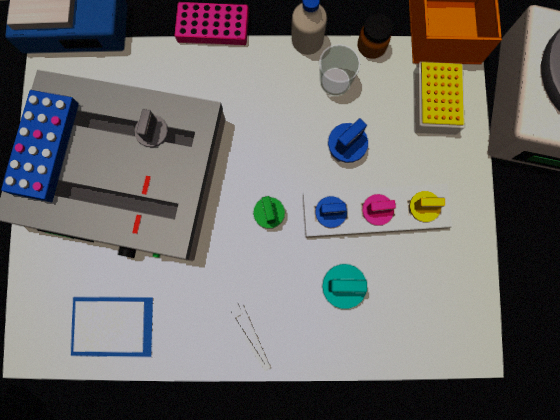

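Candidates (top view): blue in the stand (331,212), large loose blue (347,142), green (268,212), turquoise (345,287). The one in the stand fits: it is blue, and smaller than the loose blue one. I'll confirm it in a crop and take measurements.

Run:
```python
from h import *
p=capture("top");save(p,"a.png",(290,180,460,250),4.7)
save(p,"b.png",(90,90,230,260),4)
q=capture("scene");save(q,"c.png",(130,130,310,280),4)
save(q,"d.png",(340,200,480,340),4)
```

```text
(no output)
```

View pics/a.png

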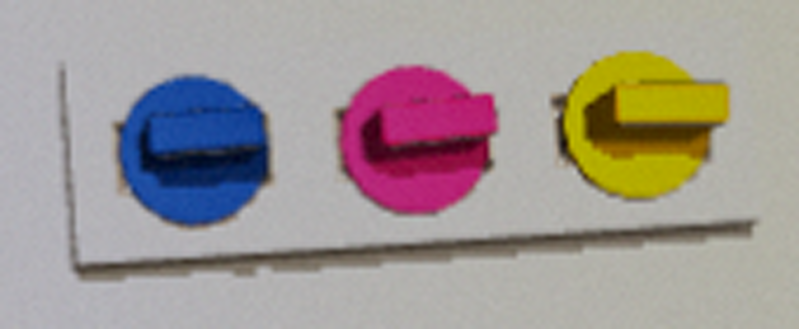

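View pics/b.png

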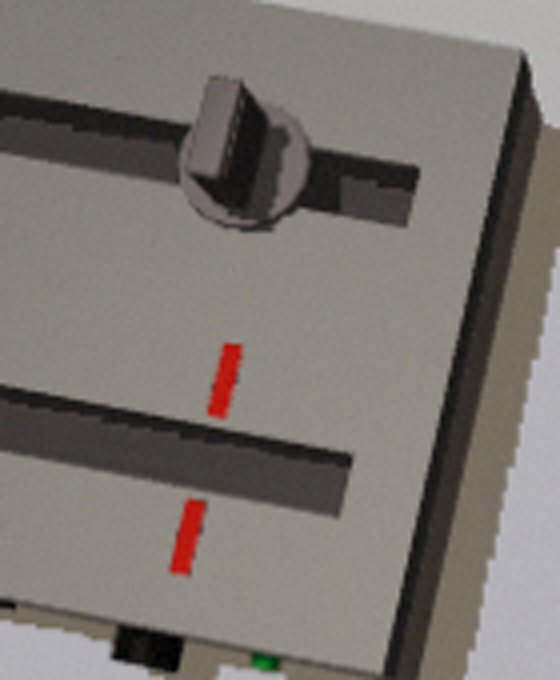

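View pics/c.png

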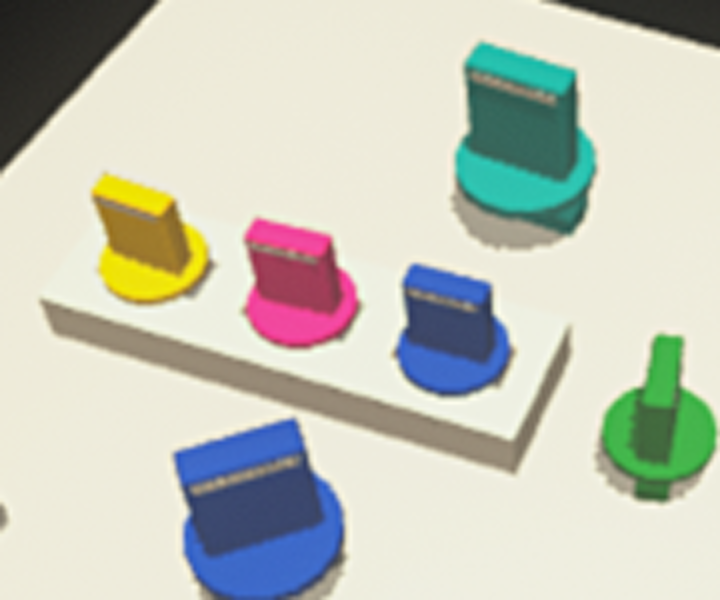

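View pics/d.png

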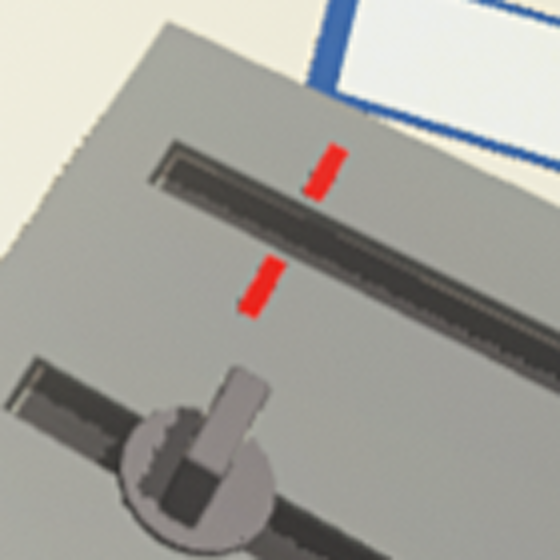

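```bash
cat > m.py <<'E'
from h import *
def tri(p,uv,q,uv2):
    def ray(p,u):
        a=back(p,[u],0)[0];b=back(p,[u],200)[0];d=(b-a)/np.linalg.norm(b-a);return a,d
    a,d=ray(p,uv);b,e=ray(q,uv2)
    s,_,_,_=np.linalg.lstsq(np.c_[d,-e],b-a,rcond=None)
    x=a+d*s[0];y=b+e*s[1];return (x+y)/2,np.linalg.norm(x-y)
def red(p):
    im=p["pixels"].astype(int);m=((im[...,0]>150)&(im[...,1]<70)&(im[...,2]<70)).astype(np.uint8)
    n,l,st,c=cv2.connectedComponentsWithStats(m)
    return [(st[i][4],c[i]) for i in range(1,n) if st[i][4]>15]
E
python3 - <<'E'
from m import *
p=capture("top");q=capture("scene")
print(red(p),red(q))
P=sorted(red(p),key=lambda t:-t[0])[:2];Q=sorted(red(q),key=lambda t:-t[0])[:2]
P=sorted([c for _,c in P],key=lambda c:c[1]);Q=sorted([c for _,c in Q],key=lambda c:-c[1])
R=[tri(p,a,q,b) for a,b in zip(P,Q)];print(R)
for z in(80,85,90): print(z,[back(p,[a],z)[0].round(1) for a in P],[back(q,[a],z)[0].round(1) for a in Q])
A=[(150,112),(266,108),(266,146),(150,154)];C=[(405,287),(487,304),(490,283),(411,265)]
a=[(290+(x+.5)/4.7-.5,180+(y+.5)/4.7-.5) for x,y in A];c=[(130+x/4,130+y/4) for x,y in C]
print("grip top",back(p,a,82).round(1),back(q,c,82).round(1))
print(back(p,a,82).mean(0),back(q,c,82).mean(0))
# flange via circle crops: blue centre, pink, yellow
F=[(196,150),(417,140),(636,125)];f=[(290+x/4.7,180+y/4.7) for x,y in F]
print("fl",back(p,f,36).round(1))
F=[(454,340),(302,292),(153,251)];f=[(130+x/4,130+y/4) for x,y in F]
print("fl",back(q,f,36).round(1))
# slot edges b crop
B=[(352,456),(340,517),(0,388),(0,452)]
print("slot",back(p,[(90+x/4,90+y/4) for x,y in B],90).round(1))
for n in("blue_stud",):
  pass
E
```

```text
[(np.int32(81), array([145.69135802, 184.74074074])), (np.int32(84), array([136.36904762, 223.61904762]))] [(np.int32(58), array([420.81034483, 242.86206897])), (np.int32(73), array([404.97260274, 271.30136986])), (np.int32(446), array([ 25.51793722, 291.40134529])), (np.int32(48), array([ 65. , 310.5]))]
[(array([688.48727888,  -4.69300167, 412.89910053]), np.float64(410.1282180815953)), (array([506.94307913, 163.31884599,  21.3601291 ]), np.float64(25.07373659737182))]
80 [array([560.4, 146.8,  80. ]), array([497.2, 159.4,  80. ])] [array([ 813.7, -376.2,   80. ]), array([551.3, 144.6,  80. ])]
85 [array([559.4, 145.4,  85. ]), array([496.5, 158. ,  85. ])] [array([ 814.6, -371.9,   85. ]), array([554.7, 144. ,  85. ])]
90 [array([558.3, 144.1,  90. ]), array([495.9, 156.5,  90. ])] [array([ 815.6, -367.6,   90. ]), array([558.1, 143.5,  90. ])]
grip top [[ 528.4 -136.2   82. ]
 [ 529.6 -175.7   82. ]
 [ 516.6 -175.4   82. ]
 [ 514.  -136.    82. ]] [[ 533.3 -169.8   82. ]
 [ 527.8 -131.9   82. ]
 [ 516.3 -136.    82. ]
 [ 520.7 -173.3   82. ]]
[ 522.14758038 -155.86421576   82.        ] [ 524.54056039 -152.74439984   82.        ]
fl [[ 521.6 -156.6   36. ]
 [ 524.9 -236.1   36. ]
 [ 530.1 -315.9   36. ]]
fl [[ 520.5 -155.3   36. ]
 [ 523.  -236.    36. ]
 [ 528.9 -316.9   36. ]]
slot [[527.   91.2  90. ]
 [502.7  95.3  90. ]
 [555.2 234.5  90. ]
 [529.2 233.   90. ]]
```

```bash
cat > r.py <<'E'
from m import *
from scipy.spatial.transform import Rotation as Ro
def rel(targets):
    s=ctrl.sense();w,x,y,z=s["ee_rot"];R=Ro.from_quat([x,y,z,w]).as_matrix()
    za=np.degrees(np.arctan2(R[1,2],R[0,2]));p=np.array(s["eef_pos"])
    print("t",s["time_s"],"pos",p.round(1),"zang",round(za,1),"down",R[:,0].round(3),"F",np.round(s["force"],1),"grip",round(s["grip_width"],3),"q",np.round(s["joints"],2))
    for *t,a in targets:
        d=R.T@(np.array(t)-p)/10
        dy=(a-za+90)%180-90
        print("->",t,a,"row",d.round(2),"yaw",round(-dy/5,2),"or",round(-(dy-180*np.sign(dy))/5,2))
E
python3 - <<'E'
from r import *
p=capture("top");q=capture("scene")
P=sorted([c for _,c in red(p)],key=lambda c:c[1]);Q=sorted([c for _,c in red(q) if c[0]>300],key=lambda c:c[1])
print([tri(p,a,q,b) for a,b in zip(P,Q)])
print([back(q,[a],90)[0] for a in Q])
rel([(521.5,-156,130,3),(521.5,-156,46,3),(527,150,150,-11.4)])
E
```

```text
[(array([545.33439455, 138.29351473, 148.74558959]), np.float64(19.61106854782508)), (array([506.78597785, 163.36191067,  21.1400828 ]), np.float64(25.112498375169118))]
[array([495.49545583, 155.93918554,  90.        ]), array([558.0602273 , 143.49453639,  90.        ])]
t 1.2 pos [212.1 480.3 231.3] zang 66.2 down [-0. -0. -1.] F [ 0.5 -0.3 -0.2] grip 1.0 q [ 0.93  0.31  1.5   0.    1.33 -0.22]
-> [521.5, -156, 130] 3 row [ 10.13 -54.01 -45.71] yaw 12.64 or -23.36
-> [521.5, -156, 46] 3 row [ 18.53 -54.01 -45.71] yaw 12.64 or -23.36
-> [527, 150, 150] -11.4 row [  8.13 -42.15 -17.49] yaw 15.52 or -20.48
```

Blue in the stand is confirmed at about (521,-156). The marks agree in both cameras at z=90, with the centre at (527,150) and the slot x axis at -11.4°. Moving above the blue stud.

send_rows(
  rows="0.7 0 -54 -45.7 12.6; 0.7 0 -54 -45.7 12.6; 0.7 0 -54 -45.7 12.6; 0.7 0 -54 -45.7 12.6; 0.7 0 -54 -45.7 12.6; 0.7 0 -54 -45.7 12.6; 0.7 0 -54 -45.7 12.6; 0.7 0 -54 -45.7 12.6; 0.7 0 -54 -45.7 12.6; 0.7 0 -54 -45.7 12.6; 0.7 0 -54 -45.7 12.6; 0.7 0 -54 -45.7 12.6",
  grip_force=60,
)

```text
time_s: 2.4
eef_pos: [475.0, -61.5, 231.5]
ee_rot: [0.707, -0.019, 0.707, 0.019]
force: [0.2, 0.4, 1.9]
grip_width: 0.698
```

Run:
```python
from r import *
rel([(521.5,-156,130,3)])
```

```text
t 2.4 pos [475.  -61.5 231.5] zang 3.1 down [ 0.001 -0.    -1.   ] F [0.2 0.4 1.9] grip 0.698 q [-0.37  0.21  1.63  0.    1.3  -0.43]
-> [521.5, -156, 130] 3 row [10.15 -9.69  4.12] yaw 0.03 or -35.97
```

send_rows(
  rows="0.7 0 -4.9 2.1 0; 0.7 0 -9.7 4.1 0; 0.7 4 -9.7 4.1 0; 0.7 7.5 -9.7 4.1 0; 0.7 10 -9.7 4.1 0; 0.7 10 -9.7 4.1 0; 0.7 10 -9.7 4.1 0; 0.7 10 -9.7 4.1 0",
)

```text
time_s: 3.2
eef_pos: [521.6, -154.2, 133.1]
ee_rot: [0.708, -0.02, 0.706, 0.019]
force: [0.2, -0.6, 0.6]
grip_width: 0.698
```

Run:
```python
from r import *
p=capture("top");save(p,"e.png",(270,130,460,270),4)
q=capture("scene");save(q,"f.png",(130,60,330,260),3)
rel([(521.5,-156,46,3)])
```

```text
t 3.3 pos [ 521.4 -154.1  132.8] zang 3.2 down [ 0.002 -0.001 -1.   ] F [-0.5  0.5 -0. ] grip 0.698 q [-0.5   0.45  1.58 -0.    1.12 -0.56]
-> [521.5, -156, 46] 3 row [ 8.68 -0.18 -0.02] yaw 0.04 or -35.96
```

View pics/f.png

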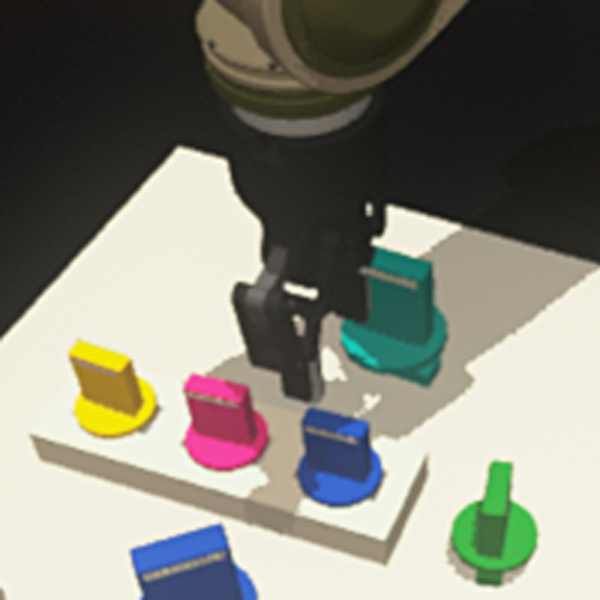

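View pics/e.png

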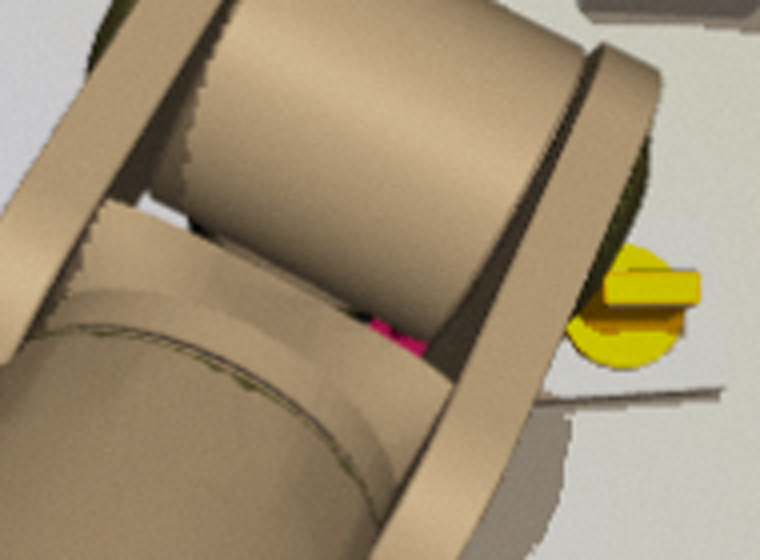

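The scene view shows the gripper above the blue stud, jaws astride its thin direction. Descending.

send_rows(
  rows="0.7 4 -0.2 0 0; 0.7 6.5 -0.2 0 0; 0.7 8.7 -0.2 0 0; 0.7 8.7 -0.2 0 0; 0.7 8.7 -0.2 0 0",
)

```text
time_s: 3.8
eef_pos: [521.5, -156.1, 45.4]
ee_rot: [0.707, -0.02, 0.706, 0.019]
force: [-0.4, -0.2, 0.2]
grip_width: 0.7
```

Run:
```python
from r import *
q=capture("scene");save(q,"g.png",(150,100,330,260),4)
rel([(521.5,-156,46,3)])
```

```text
t 3.85 pos [ 521.8 -156.3   45.9] zang 3.2 down [ 0.002 -0.001 -1.   ] F [ 0.3 -0.9 -0.5] grip 0.7 q [-0.51  0.57  1.64  0.    0.92 -0.56]
-> [521.5, -156, 46] 3 row [-0.01  0.03 -0.02] yaw 0.04 or -35.96
```

View pics/g.png

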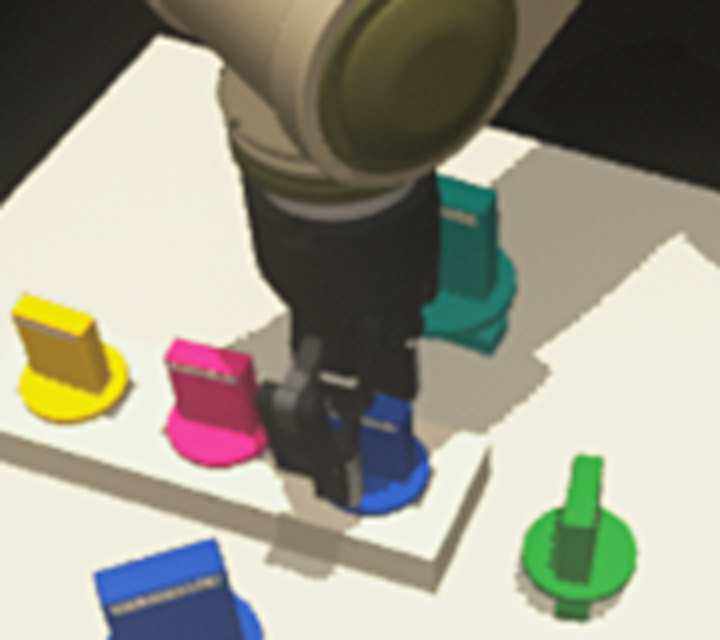

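The jaws straddle the blue grip (crop about 370,450) and are clear of the pink stud. Closing.

send_rows(
  rows="0 0 0 0 0; 0 0 0 0 0; 0 0 0 0 0; 0 0 0 0 0; 0 0 0 0 0; 0 0 0 0 0; 0 0 0 0 0",
  grip_force=60,
)

```text
time_s: 4.55
eef_pos: [521.3, -156.1, 45.0]
ee_rot: [0.707, -0.02, 0.706, 0.019]
force: [-0.4, -0.5, 6.5]
grip_width: 0.157
```

send_rows(
  rows="0 -1 0 0 0; 0 -2.5 0 0 0; 0 -5 0 0 0; 0 -8 0 0 0; 0 -11 0 0 0; 0 -11 0 0 0; 0 -11 0 0 0",
)

```text
time_s: 5.25
eef_pos: [520.7, -155.8, 154.4]
ee_rot: [0.707, -0.02, 0.707, 0.02]
force: [0.5, -0.1, -2.0]
grip_width: 0.157
```

Run:
```python
from r import *
q=capture("scene");save(q,"i.png",(130,60,330,260),3)
rel([(527,150,156,-11.4)])
```

```text
t 5.3 pos [ 520.4 -155.6  153.5] zang 3.2 down [-0.001  0.001 -1.   ] F [-0.3  0.6 -2.4] grip 0.155 q [-0.51  0.42  1.55 -0.    1.17 -0.56]
-> [527, 150, 156] -11.4 row [-0.23 30.48  2.35] yaw 2.91 or -33.09
```

View pics/i.png

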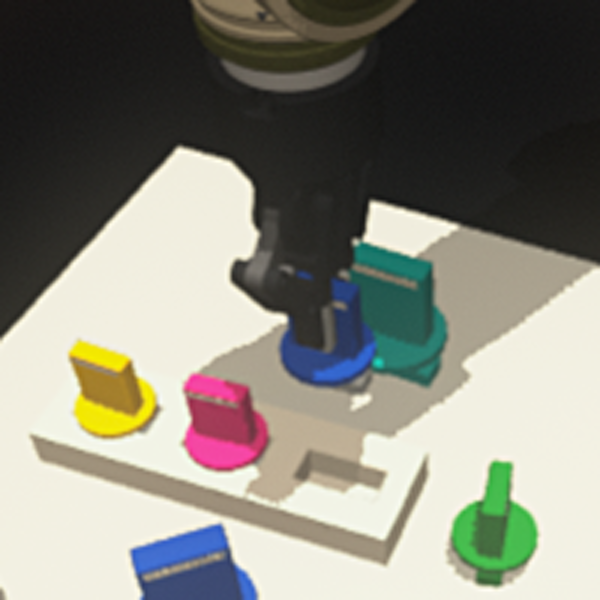

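```bash
cat >> r.py <<'E'
def overlay(q,c,xang,name,crop,s):
    c=np.array(c,float);a=np.radians(xang);ex=np.array([np.cos(a),np.sin(a),0]);ey=np.array([-np.sin(a),np.cos(a),0]);k=np.array([0,0,1.])
    x0,y0,x1,y1=crop;im=cv2.resize(q["pixels"][y0:y1,x0:x1,::-1],None,fx=s,fy=s,interpolation=cv2.INTER_CUBIC)
    def dr(P,col):
        u=(proj(q,P)-[x0,y0]+.5)*s-.5;cv2.polylines(im,[np.round(u*8).astype(np.int32)],True,col,1,cv2.LINE_AA,3)
    t=np.linspace(0,2*np.pi,60)
    for h,col in((-9.5,(0,255,255)),(-15.5,(255,255,255))): dr([c+27*np.cos(x)*ex+27*np.sin(x)*ey+h*k for x in t],col)
    dr([c+i*20*ex+j*7*ey+36.5*k for i,j in((1,1),(1,-1),(-1,-1),(-1,1))],(0,255,0))
    for h in(-26.5,-36.5): dr([c+i*23*ex+j*8*ey+h*k for i,j in((1,1),(1,-1),(-1,-1),(-1,1))],(0,0,255))
    cv2.imwrite("pics/"+name,im)
E
python3 - <<'E'
from r import *
q=capture("scene");s=ctrl.sense();p=s["eef_pos"]
overlay(q,[p[0],p[1],p[2]+.5],93.2,"j.png",(190,120,290,200),7)
E
```

```text
(no output)
```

View pics/j.png

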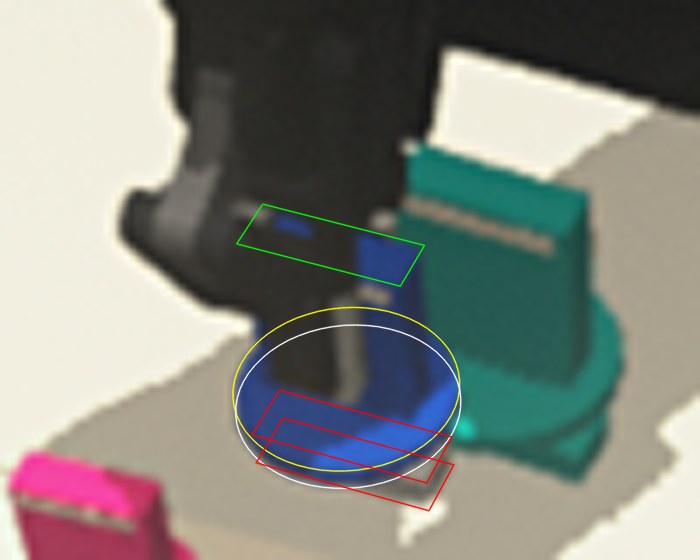

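The overlay fits the held stud to within a pixel or two, so stud ≈ TCP. Moving over the marks.

send_rows(
  rows="0 -0.5 30.5 2.3 2.9; 0 -0.5 30.5 2.3 2.9; 0 -0.5 30.5 2.3 2.9; 0 -0.5 30.5 2.3 2.9; 0 -0.5 30.5 2.3 2.9; 0 -0.5 30.5 2.3 2.9; 0 -0.5 30.5 2.3 2.9; 0 -0.5 30.5 2.3 2.9; 0 -0.5 30.5 2.3 2.9; 0 -0.5 30.5 2.3 2.9",
)

```text
time_s: 6.35
eef_pos: [527.0, 148.5, 158.9]
ee_rot: [0.703, 0.07, 0.704, -0.071]
force: [0.1, -0.6, -0.6]
grip_width: 0.157
```

Run:
```python
from r import *
q=capture("scene");p=capture("top");s=ctrl.sense();e=s["eef_pos"]
overlay(q,[e[0],e[1],e[2]+.5],78.6,"k.png",(350,170,480,290),5)
overlay(p,[e[0],e[1],e[2]+.5],78.6,"l.png",(80,150,220,260),5)
rel([(527,150,135,-11.4),(527,150,105,-11.4)])
```

```text
t 6.45 pos [527.1 148.7 159.2] zang -11.4 down [-0. -0. -1.] F [ 0.1 -0.6 -1.4] grip 0.157 q [ 0.06  0.43  1.53 -0.    1.18  0.26]
-> [527, 150, 135] -11.4 row [ 2.42  0.13 -0.04] yaw -0.01 or 35.99
-> [527, 150, 105] -11.4 row [ 5.42  0.13 -0.04] yaw -0.01 or 35.99
```

View pics/k.png

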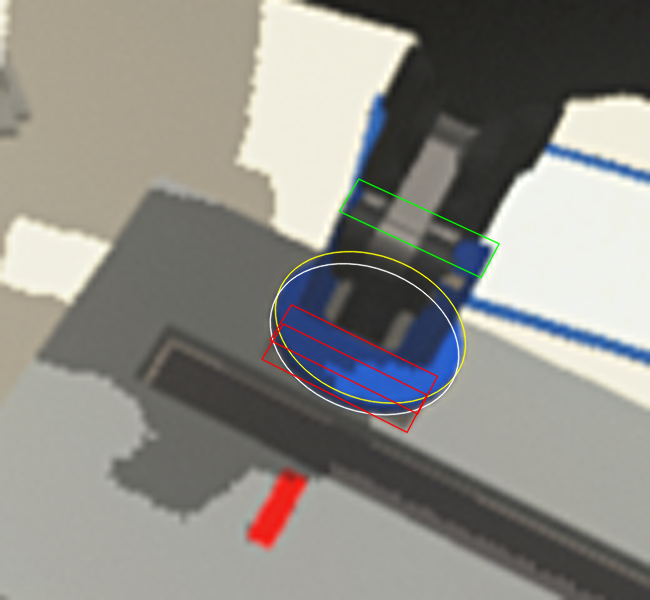

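View pics/l.png

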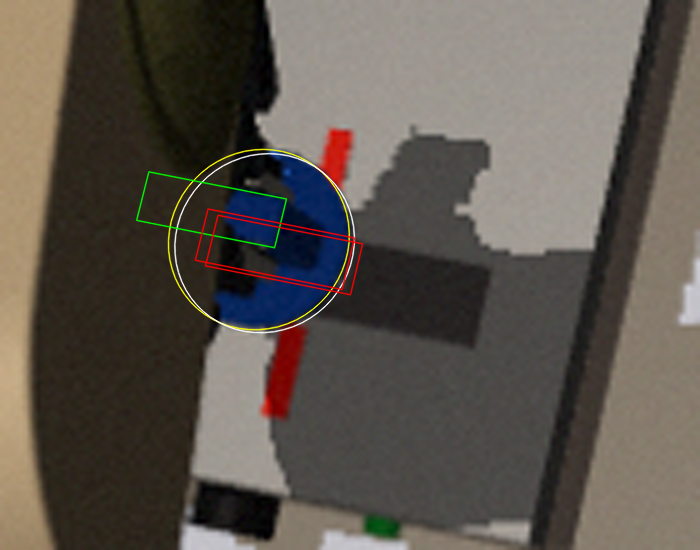

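The overlay matches in both views: the foot is along the slot, between the marks. Lowering it, gently towards the end.

send_rows(
  rows="0 1 0.1 0 0; 0 2.2 0.1 0 0; 0 3 0.1 0 0; 0 3.8 0.1 0 0; 0 4.4 0.1 0 0; 0 4.8 0.1 0 0; 0 4.8 0.1 0 0; 0 4.8 0.1 0 0",
)

```text
time_s: 7.25
eef_pos: [527.3, 150.9, 111.5]
ee_rot: [0.704, 0.07, 0.704, -0.07]
force: [1.0, 0.3, -1.4]
grip_width: 0.154
```

Run:
```python
from r import *
q=capture("scene");e=ctrl.sense()["eef_pos"]
overlay(q,[e[0],e[1],e[2]+.5],78.6,"n.png",(350,170,480,290),5)
rel([(527,150,105,-11.4)])
```

```text
t 7.3 pos [527.4 150.9 111.7] zang -11.3 down [ 0.001  0.    -1.   ] F [-0.6  0.2 -1.2] grip 0.161 q [0.07 0.48 1.58 0.   1.08 0.26]
-> [527, 150, 105] -11.4 row [ 0.67 -0.1  -0.02] yaw 0.02 or -35.98
```

View pics/n.png

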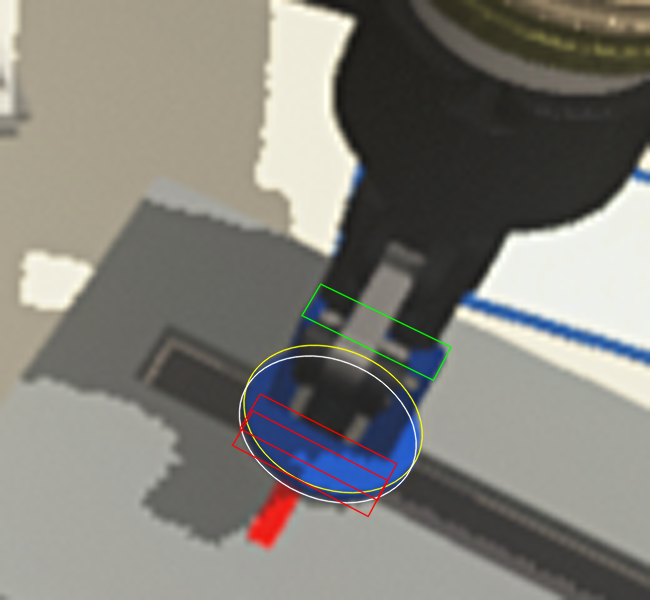

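The foot is in the slot with no side load. Stepping down to contact.

send_rows(
  rows="0 0.15 0 0 0; 0 0.3 0 0 0; 0 0.4 0 0 0; 0 0.5 0 0 0; 0 0.5 0 0 0",
)

```text
time_s: 7.8
eef_pos: [527.1, 150.9, 106.1]
ee_rot: [0.704, 0.07, 0.704, -0.07]
force: [-0.6, 0.0, -1.5]
grip_width: 0.157
```

send_rows(
  rows="0 0.05 0 0 0; 0 0.1 0 0 0; 0 0.1 0 0 0",
)

```text
time_s: 8.1
eef_pos: [527.1, 150.9, 105.2]
ee_rot: [0.704, 0.07, 0.704, -0.07]
force: [-0.1, -0.5, -0.6]
grip_width: 0.163
```

send_rows(
  rows="0 0.05 0 0 0; 0 0.1 0 0 0; 0 0.1 0 0 0",
)

```text
time_s: 8.4
eef_pos: [527.2, 150.9, 105.0]
ee_rot: [0.704, 0.07, 0.704, -0.07]
force: [-2.7, -0.6, 4.7]
grip_width: 0.152
```

The flange is on the deck (4.7 N at z 105). Easing off 0.5 mm and turning a quarter.

send_rows(
  rows="0 -0.05 0 0 -1.5; 0 -0.05 0 0 -3; 0 -0.05 0 0 -4.5; 0 -0.05 0 0 -6; 0 -0.05 0 0 -7.5; 0 -0.05 0 0 -9; 0 -0.05 0 0 -10.5; 0 -0.05 0 0 -12; 0 -0.05 0 0 -13.5; 0 -0.05 0 0 -15; 0 -0.05 0 0 -16.5; 0 -0.05 0 0 -18",
)

```text
time_s: 9.6
eef_pos: [527.3, 150.9, 105.0]
ee_rot: [0.546, -0.45, 0.546, 0.45]
force: [0.8, 0.8, 0.6]
grip_width: 0.152
```

Run:
```python
from r import *
q=capture("scene");e=ctrl.sense()["eef_pos"]
overlay(q,[e[0],e[1],105.5],-11.4,"o.png",(350,170,480,290),5)
rel([(527,150,105,78.6)])
```

```text
t 9.65 pos [527.3 150.9 105. ] zang 79.3 down [ 0.001  0.    -1.   ] F [-0.7 -0.6  1.4] grip 0.16 q [ 0.07  0.49  1.59 -0.    1.06 -1.32]
-> [527, 150, 105] 78.6 row [-0.    0.02 -0.1 ] yaw 0.15 or -35.85
```

View pics/o.png

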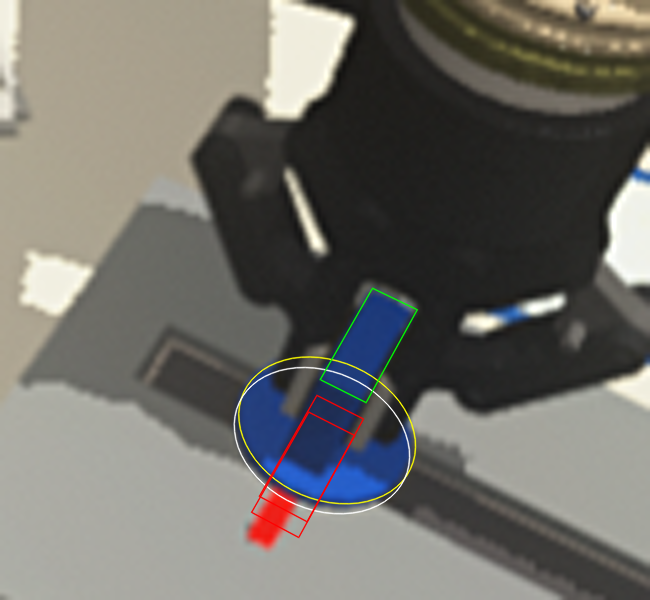

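The stud turned with the gripper and matches the overlay across the slot. Releasing and withdrawing straight up.

send_rows(
  rows="0.2 0 0 0 0; 0.3 0 0 0 0; 0.6 0 0 0 0; 0.6 0 0 0 0; 0.6 0 0 0 0; 0.6 -1 0 0 0; 0.6 -3 0 0 0; 0.6 -6 0 0 0; 0.6 -10 0 0 0; 0.6 -14 0 0 0; 0.6 -17 0 0 0; 0.6 -17 0 0 0",
)

```text
time_s: 10.85
eef_pos: [528.3, 151.1, 279.9]
ee_rot: [0.549, -0.45, 0.544, 0.446]
force: [0.2, 0.0, -0.9]
grip_width: 0.603
```

Run:
```python
from r import *
rel([(250,450,275,78.6),(400,-250,275,78.6)])
q=capture("scene")
overlay(q,[527.2,150.5,105.5],-11.4,"s.png",(350,170,480,290),5)
```

```text
t 10.85 pos [528.3 151.1 279.9] zang 78.7 down [ 0.009  0.001 -1.   ] F [ 0.2  0.  -0.9] grip 0.603 q [ 0.07  0.33  1.34  0.    1.46 -1.31]
-> [250, 450, 275] 78.6 row [ 0.27 33.17 23.84] yaw 0.01 or -35.99
-> [400, -250, 275] 78.6 row [  0.36   4.71 -41.85] yaw 0.01 or -35.99
```

View pics/s.png

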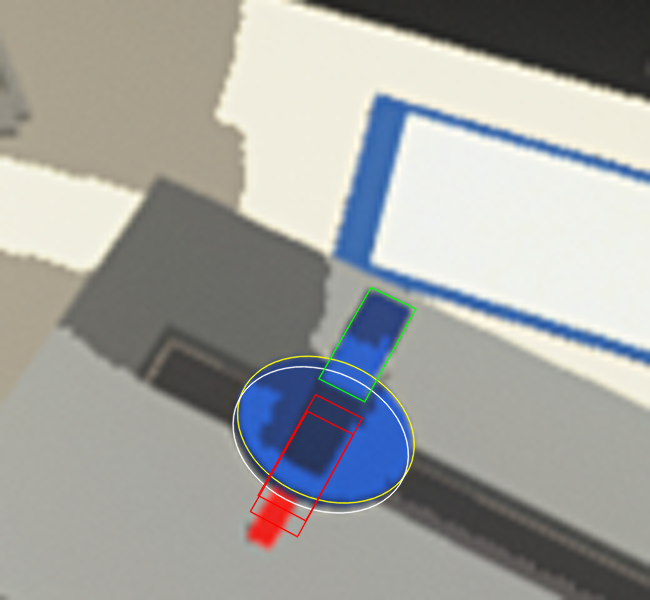

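The stud stands free, matching the overlay. Moving the arm aside for a check from above.

send_rows(
  rows="0.6 0 4.7 -28 0; 0.6 0 4.7 -28 0; 0.6 0 4.7 -28 0; 0.6 0 4.7 -28 0; 0.6 0 4.7 -28 0; 0.6 0 4.7 -28 0; 0.6 0 4.7 -28 0; 0.6 0 4.7 -28 0; 0.6 0 4.7 -28 0; 0.6 0 4.7 -28 0; 0.6 0 4.7 -28 0; 0.6 0 4.7 -28 0",
)

```text
time_s: 12.1
eef_pos: [426.3, -113.9, 274.7]
ee_rot: [0.547, -0.448, 0.547, 0.449]
force: [0.1, -0.6, 0.3]
grip_width: 0.601
```

Run:
```python
from r import *
rel([])
p=capture("top");q=capture("scene")
overlay(p,[527.2,150.5,105.5],-11.4,"t.png",(80,150,220,260),5);save(q,"u.png")
for t in("blue_stud","yellow_stud","pink_stud","slot_mark"):
  for c,i in(("top",p),("scene",q)): print(t,c,[(np.round(d["location"]),round(d["confidence"],2)) for d in nets.spot_point(i,t)])
```

```text
t 12.1 pos [ 426.3 -113.9  274.7] zang 78.7 down [-0.  0. -1.] F [ 0.1 -0.6  0.3] grip 0.601 q [-0.53  0.09  1.65  0.    1.39 -1.9 ]
blue_stud top [(array([526., 150., 107.]), 0.98)]
blue_stud scene [(array([ 400., -176.,   49.]), 0.86), (array([528., 149., 106.]), 0.77), (array([524., -52.,  40.]), 0.71), (array([ 645., -183.,   51.]), 0.59)]
yellow_stud top [(array([ 531., -315.,   46.]), 0.89)]
yellow_stud scene [(array([ 534., -320.,   43.]), 0.58)]
pink_stud top [(array([ 521., -239.,   43.]), 0.39)]
pink_stud scene [(array([ 522., -232.,   46.]), 0.94)]
slot_mark top []
slot_mark scene []
```

View pics/t.png

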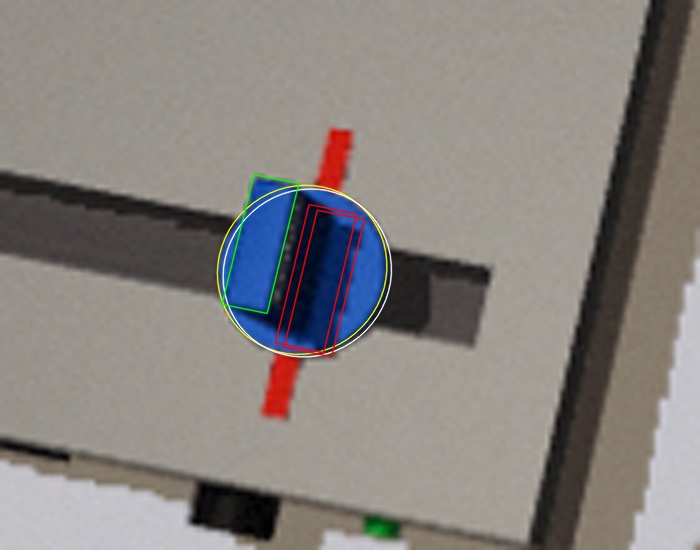

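View pics/u.png

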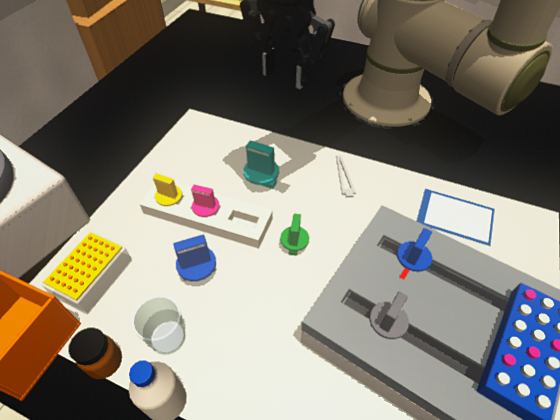

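The blue stud sits between the marks and across the slot. The yellow and pink studs are where they were, and the arm is clear. Handing in.

```bash
python3 -c "
from rig import workorder;print(workorder.finish_job())"
```

```text
the job is handed in; nothing more can be done
None
```

I took the blue stud from the stand and lowered its foot into the marked slot until the flange touched the deck (4.7 N). I then gave it a quarter turn, released it, moved the arm clear, and handed the job in at about 12 s.

**Blue stud:** The last pictures from both cameras match a model of the stud drawn at (527, 150, 105.5) mm with its foot across the slot, to within about 1–2 mm. The networks put it at (526–528, 149–150, 106–107), and I measured the marked point at (527, 150, 90).

**Yellow and pink studs:** The networks put both within about 6 mm of their starting readings, which is about their normal scatter. In the pictures they look untouched.

**Checks that failed or disagreed:** My first attempt to triangulate the red marks paired them wrongly. Projecting each camera's view onto z = 90 agreed, so I used that instead. At the end the networks could not find the slot mark because the stud partly covers it. The hand-in gave no verdict.

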